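# Clamp and bolt the blade cassette into a fruit dicer

## Robot

A 7-joint arm with a two-finger parallel gripper is mounted at the origin on the work surface; the furniture and walls round the work are solid. World frame = base frame: x ahead of the robot, y to its left, z up, the work surface at z = 0. Lengths are in m, angles in degrees, forces in N, time in s.
With the tool pointing down it reaches from about 0.425 to 0.875 m from the base axis. Payload 4.7 kg.
Tool frame: the origin (TCP) lies between the finger pads; the fingertips stand env.tip_reach ahead of it and the grasp point (between the pads) lies 2 mm behind it (env.tip_reach is the distance from the TCP to the fingertips, in m); z points along the fingers, y is the line along which they close (so a half turn about z gives the same grasp; the last joint's range is limited). The gripper opens to 87 mm and grips with 3 to 60 N. Pads are 19 mm wide; open, the fingers measure 117 mm over their backs; the gripper's body (75 mm by 190 mm) begins 51 mm behind the grasp point.
Start: joints at [-68.291, 18.392, -4.016, 83.108, 1.295, 78.541, -3.26], TCP at [0.232, 0.607, 0.24] pointing down, gripper open.
Joint ranges: [-163.93, 163.93], [-17.29, 119.83], [-79.2, 71.16], [3.27, 140.29], [-89.18, 269.18], [5.43, 117.66], [-154.24, 154.24]. Speed limits (degrees/s): [147.25, 147.25, 180, 180, 180, 180, 180].

## Interface

Orientations are given as [roll, pitch, yaw] about the fixed x, y, z axes, in that order (R = Rz(yaw) Ry(pitch) Rx(roll)).
In Python, from cell import env gives the robot as it stands.
- The arm moves only by the shell command python3 steer.py 'ROWS' [FORCE]. ROWS is a JSON list of rows, 1 to 8 of them, each of 5 numbers: dx, dy, dz in cm, then a turn about the tool's z in units of 4 degrees, then the finger opening in m; each row is the pose to reach, as a shift and turn from the pose commanded when the command began, along the tool's axes at that moment; what a row does not reach only later rows make up. A row lasts 1/12 s, in which the tool goes at most 0.0417 m and 7.16 degrees, less where a joint would pass 70% of its speed; a pose out of reach is approached as far as the arm can. The fingers move at their own pace and stop on an object; FORCE is the grip in N (left out, the last holds). Time passes only in rows, so rows that do not move let the fingers close. It prints the time, the measured TCP pose, the force, the opening and the grip force at its end. Input that does not fit is refused with a message, and nothing moves.
- env.get_obs(): the state, without advancing time (a new reading comes with each control period).
- env.read_camera(name): name is "scene" or "top" or "wrist"; returns a dict with "color" (420x560x3 uint8, blue, green, red), "fx", "fy", "cx", "cy" (pixels), "world_from_camera" (4x4, takes a point from camera to world coordinates). Camera axes: x right, y down, z forward; pixel columns grow to the right and rows downward; lengths in m; the calibration is good to about 2 mm. A picture is of the moment at which its call begins. There is no depth.
- env.sign_off(): hands the job in; it is judged then, once.
The state is a dict: "time_s": time; "qpos": joint angles; "joint_velocities": joint speeds; "effort": joint torques, N m; "tool_pos": TCP position; "tool_rot": TCP orientation; "force": force on the tool from outside, world axes, zero at the start; "wrist_torque": the same for the moment, N m; "grip_width": finger opening in m; "grasp_force": force on a finger pad.
Only numpy, scipy, OpenCV 4.12 (cv2) and the standard library are available. Lean on these libraries where they do the work, as an engineer would, in place of code of your own. Each camera call takes 0.05 s, during which the arm holds its last target. There are 200 camera calls.

## Task

The washed blade cassette has been dropped back into the fruit dicer and lies loose in its seat: lock it for service. Swing the clamp lever all the way down onto its rest, so that the jaw holds the cassette against the front fence; then lift the barrel bolt's handle out of its notch, slide the bolt across over the lever and let the handle drop fully into the other notch, which you have to feel for. Leave the cassette in its seat and do not shift the foil cup, shaker, scraper or white pusher that stand around the dicer.

Things in the scene. Friction and masses are not known exactly. Their poses are not given: they have to be found in the camera images.
- dicer: Fruit dicer, fixed: aluminium deck (top at z 66 mm) on legs over a catch tray. Origin on the worktop; x points away from its front, y to its left. In mm: main deck x -76..88, y -40..112; wing x -2..72, y -188..-40, carries the barrel bolt, with open space in front of it. Cassette seat on the left, front fence x -74..-56. Heights: bolt barrel 106, keeper 111.
- lever (a joint): Angle of the flat clamp lever about a horizontal axis (parallel to dicer y) at the rear right of the seat: 0 = down on its rest, level, pointing to the front (hard stop); 1.57 = upright; 1.95 = leaning back. Starts at 1.4 to 1.95. Stiff (3 to 7 N at the handle), stays where it is left; a cam on its shaft drives the jaw.
- lever_hinge (a point): Point on the lever's hinge axis, beside the middle of the handle bar: dicer x 72, y -61, z 82 mm.
- lever_grip (a point): Point to grip on the lever's handle, 130 mm from the hinge axis: a black cross bar, 12 mm thick, round, parallel to the hinge axis, standing out 50 mm to the right (dicer -y) of the lever's end; the point is 30 mm beside the arm. It can turn between pads that close fore and aft. Lever shut: dicer x -58, y -61, z 82 mm, with open space below.
- bolt: Steel barrel bolt, loose and oiled in its barrel: 12 mm rod along dicer y with a radial handle, 7 mm thick. Origin on the rod's axis at the handle; its y along the rod to the locking tip, 84 mm away; its x away from the handle. Starts at dicer x 20, y about -128, z 95 mm. It slides to dicer +y, 3 mm above the shut lever, into a keeper; if the lever is not down it runs against its side.
- bolt_knob (a point): Centre of the bolt handle's ball knob, 16 mm thick, 38 mm from the rod's axis. The handle starts level, towards the dicer's front, in a 12 mm wide notch; it must be turned up about the rod (85 degrees at most) before the bolt slides. Between the notches it leans on a land, 50 degrees up (knob 30 mm higher, 14 mm back). Fingertips beside it must then pass over the barrel, 106 mm high.
- barrel (a point): Middle of the bolt's channel, dicer x 20, y -103, z 96 mm. The locking notch, 14 mm wide, is in a plate set by hand: its middle lies 34 to 46 mm from the unlocked notch's, towards dicer +y, unknown beforehand. On its far side a stop, 14 mm higher than the notch's bottom: the raised handle runs against it and then, if free, falls into the notch by its own weight and lies level.
- cassette: Blade cassette: steel frame 96 x 96 x 18 mm with a grid of blades, loose on the deck in its seat. Origin centre of its underside, axes parallel to the dicer's. The closing jaw pushes it about 2 mm forward against the fence's sprung rubber pad, to dicer x -9 mm.
- foil_cup_a: Empty foil cup, 85 mm across, 48 mm high, in front of the dicer; origin centre of its underside. A bystander.
- shaker: Sugar shaker, 44 mm across, 90 mm high, behind the dicer; origin centre of its underside. A bystander.
- scraper: Bench scraper with wooden handle, 98 x 167 x 23 mm, lying to the right of the dicer; origin at its underside. A bystander.
- pusher: The dicer's white plastic hand pusher, 84 x 84 x 74 mm, with studs below and a bow handle on top, to the left of the dicer; origin centre of its underside. A bystander.

How it is judged (in metres and radians):
On the way:
1. the clamp lever is swung fully down (within 0.08 rad of its stop) while the bolt is still drawn back (less than 15 mm from its start) (value of joint lever below 0.08 rad and y of bolt in the frame of dicer below -0.113 m), for 0.2 s.
At the end, for the whole second after the job is handed in: Lever shut (under 0.08 rad); bolt at rest at least 28 mm across from its start, handle down in the locking notch (knob 86 to 104 mm above the worktop); cassette flat in its seat (within 3 mm) and against the front fence (dicer x -7.9 to -11.5 mm) (value of joint lever below 0.08 rad and y of bolt in the frame of dicer above -0.1 m and z of bolt_knob in the frame of dicer between 0.086 and 0.104 m and x of cassette in the frame of dicer between -0.0115 and -0.0079 m and z of cassette in the frame of dicer below 0.069 m and linear speed of bolt below 0.02 m/s); the robot touches nothing.
It fails at once if the foil cup, shaker, scraper or pusher was shifted by more than 30 mm (distance of any of foil_cup_a, shaker, scraper, pusher from where it was at the start of the episode above 0.03 m).
It fails at once if the blade cassette was lifted out of its seat by more than 12 mm (z of cassette in the frame of dicer above 0.078 m).
It also fails if it takes over 58 s, if anything falls off the work surface, if the arm or the gripper's body presses on something with over 40 N, if the wrist force passes 120 N, or if a joint passes its speed limit or range.

## Working session

There is one attempt and no reset: what is moved stays moved. The work goes in short steps, Python scripts to look and compute and a shell command to move; the robot and the scene stay as the last step left them, time stands still between calls to the robot, and variables do not carry over. Pictures are saved under pics/ and viewed, at most 10 in all, crops included, and the job is handed in when it is done.

```bash
ls; mkdir -p pics; python3 - <<'E'
from cell import env
import cv2
o=env.get_obs();print(o['time_s'],o['tool_pos'],o['tool_rot'],env.tip_reach)
for n in("scene","top"):
    c=env.read_camera(n);cv2.imwrite(f"pics/{n}0.png",c["color"]);print(n,c["fx"],c["fy"],c["cx"],c["cy"],c["world_from_camera"].round(4).tolist())
E
```

```text
cell.py
pics
steer.py
0.0 [0.23175738 0.60672122 0.2384309 ] [-1.79888611e+02  6.84582512e-03  1.59102568e+02] 0.017
scene 436.1928196067178 436.1928196067178 287.14775905310483 199.3494755174585 [[0.542, -0.5135, 0.6652, -0.2726], [-0.84, -0.3532, 0.4118, -0.4813], [0.0235, -0.782, -0.6228, 0.8506], [0.0, 0.0, 0.0, 1.0]]
top 408.47605105555124 408.47605105555124 275.97832991076586 204.89240737330542 [[-0.003, -0.9827, 0.1852, 0.3596], [-0.9999, -0.0002, -0.0168, 0.042], [0.0166, -0.1852, -0.9826, 1.0809], [0.0, 0.0, 0.0, 1.0]]
```
View pics/scene0.png

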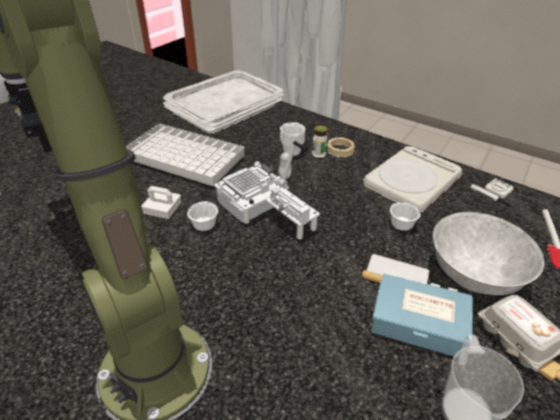

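View pics/top0.png

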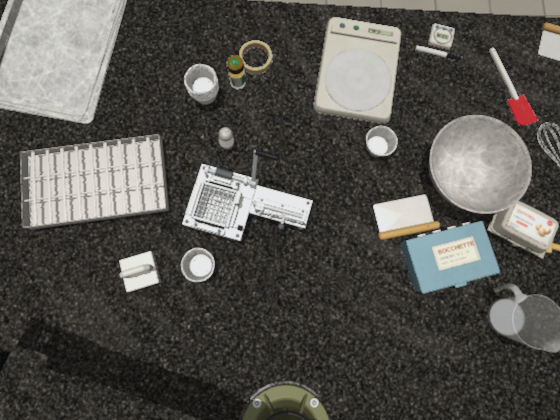

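The scene view shows the dicer at about (265,195), with the lever upright near (285,165). In the top view the dicer is at (185–312, 165–240), the shaker at (226,137) and the cup at (198,265). Next I'll enlarge it.

```bash
python3 - <<'E'
import cv2,numpy as np
t=cv2.imread("pics/top0.png")[140:250,175:325];s=cv2.imread("pics/scene0.png")[140:245,205:330]
t=cv2.resize(t,(600,440),interpolation=cv2.INTER_CUBIC)
cv2.imwrite("pics/c1.png",cv2.resize(t,(800,586),interpolation=cv2.INTER_CUBIC))
cv2.imwrite("pics/c2.png",cv2.resize(s,None,fx=5.6,fy=5.6,interpolation=cv2.INTER_CUBIC))
E
```

View pics/c1.png

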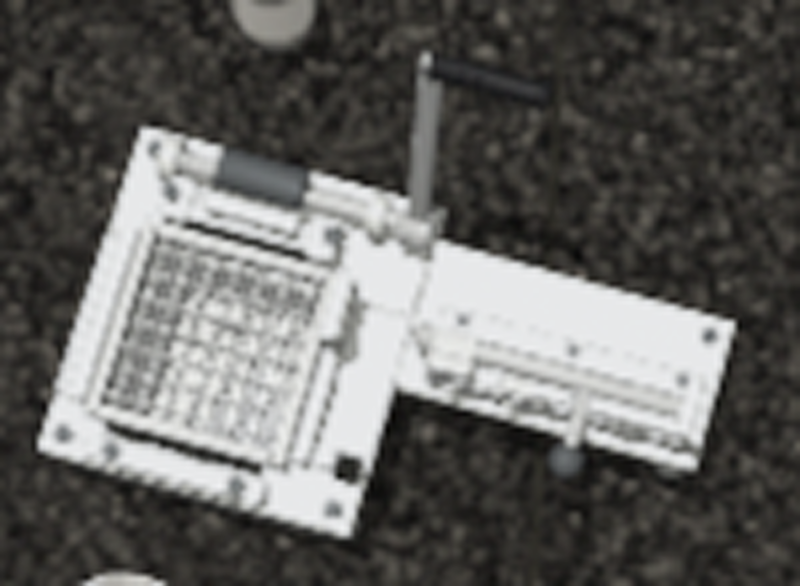

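View pics/c2.png

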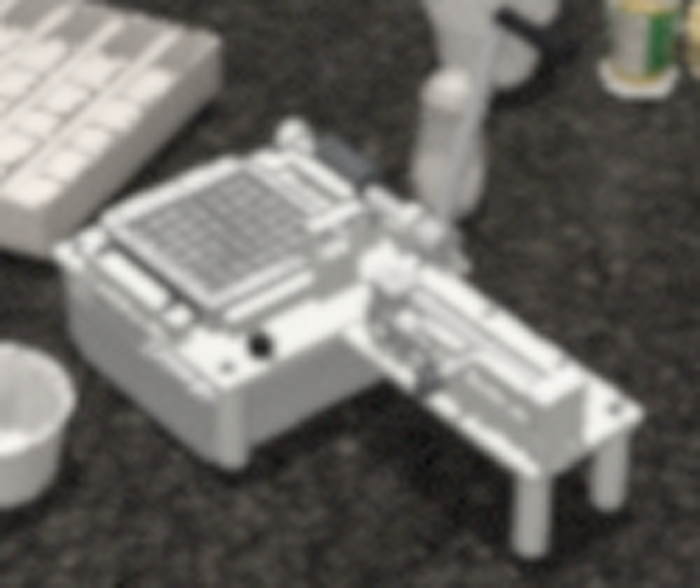

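The top crop gives these deck corners: rear left (143,127), front left (38,452), front right (352,537), wing rear right (737,322) and wing front right (697,470). The bar runs from (430,65) to (547,95) and the knob is at (567,460). In the scene crop the bar is at (500,12)–(548,45) and the knob at (430,378).

```bash
cat > h.py <<'E'
import numpy as np
from scipy.optimize import least_squares
W={"scene":np.array([[0.542,-0.5135,0.6652,-0.2726],[-0.84,-0.3532,0.4118,-0.4813],[0.0235,-0.782,-0.6228,0.8506]]),
"top":np.array([[-0.003,-0.9827,0.1852,0.3596],[-0.9999,-0.0002,-0.0168,0.042],[0.0166,-0.1852,-0.9826,1.0809]])}
K={"scene":(436.193,287.148,199.349),"top":(408.476,275.978,204.892)}
def ray(n,u,v,W=W,K=K):
    f,cx,cy=K[n];d=W[n][:,:3]@[(u-cx)/f,(v-cy)/f,1];return W[n][:,3],d/np.linalg.norm(d)
def plane(n,u,v,z):
    o,d=ray(n,u,v);return o+d*(z-o[2])/d[2]
def tri(r):
    A=sum(np.eye(3)-np.outer(d,d) for o,d in r);b=sum((np.eye(3)-np.outer(d,d))@o for o,d in r)
    p=np.linalg.solve(A,b);return p,[np.linalg.norm(np.cross(p-o,d)) for o,d in r]
def fit2(D,P):
    # rigid 2d dicer->world
    D,P=np.array(D),np.array(P);a,b=D-D.mean(0),P-P.mean(0)
    th=np.arctan2((a[:,0]*b[:,1]-a[:,1]*b[:,0]).sum(),(a*b).sum())
    R=np.array([[np.cos(th),-np.sin(th)],[np.sin(th),np.cos(th)]]);t=P.mean(0)-R@D.mean(0)
    return th,t,np.linalg.norm(D@R.T+t-P,axis=1)
E
python3 - <<'E'
from h import *
T=lambda x,y:ray("top",175+x/5.333-.4,140+y/5.327-.4)
S=lambda x,y:ray("scene",205+x/5.6-.4,140+y/5.6-.4)
tc=[(143,127),(38,452),(352,537),(737,322),(697,470)]
D=np.array([(88,112),(-76,112),(-76,-40),(72,-188),(-2,-188)])/1000
for z in(.06,.066,.072):
    P=[(lambda o,d:(o+d*(z-o[2])/d[2])[:2])(*T(*c)) for c in tc]
    th,t,e=fit2(D,P);print(z,np.degrees(th),t,e*1000)
sc={1:(58,250),3:(643,412),4:(543,472),2:(228,397)}
for i,c in sc.items(): print(i,tri([T(*tc[i]),S(*c)]))
for n,a,b in(("knob",(567,460),(430,378)),("bar0",(430,65),(500,12)),("bar1",(547,95),(549,46))):print(n,tri([T(*a),S(*b)]))
E
```

```text
0.06 -15.511514032904355 [0.54562606 0.13191404] [0.96967745 1.29675597 0.47390977 1.02293321 0.5176884 ]
0.066 -15.511514032904362 [0.54458631 0.13160494] [0.07292859 0.30310569 0.72903038 0.27741784 0.37531303]
0.072 -15.511514032904378 [0.54354657 0.13129585] [1.08480388 0.71196266 1.11761647 1.01116796 1.25344541]
1 (array([0.50291861, 0.25826338, 0.06530767]), [np.float64(0.0025908834638566336), np.float64(0.002590883463856672)])
3 (array([ 0.56393336, -0.06952172,  0.06589974]), [np.float64(0.0008064555778329091), np.float64(0.0008064555778328258)])
4 (array([ 0.49411095, -0.0510066 ,  0.06772837]), [np.float64(0.003130111287985912), np.float64(0.003130111287986067)])
2 (array([0.46249587, 0.11231546, 0.05963183]), [np.float64(0.0012055664645957984), np.float64(0.001205566464595769)])
knob (array([0.49378169, 0.01229448, 0.09735326]), [np.float64(0.0013230330420426998), np.float64(0.001323033042042618)])
bar0 (array([0.64568929, 0.0719633 , 0.20680511]), [np.float64(0.001309941018205094), np.float64(0.00130994101820519)])
bar1 (array([0.62781577, 0.02690074, 0.21274987]), [np.float64(0.0034111983944931468), np.float64(0.003411198394493177)])
```

```bash
cat >> h.py <<'E'
TH=np.radians(-15.51);ORG=np.array([.5446,.1316,0])
RD=np.array([[np.cos(TH),-np.sin(TH),0],[np.sin(TH),np.cos(TH),0],[0,0,1]])
def d2w(x,y,z): return RD@np.array([x,y,z])/1000+ORG
def w2d(p): return RD.T@(np.array(p)-ORG)*1000
def lever(a): return d2w(72-130*np.cos(a),-61,82+130*np.sin(a))
def st():
    from cell import env
    from scipy.spatial.transform import Rotation as Ro
    o=env.get_obs();return o,np.array(o['tool_pos']),Ro.from_euler('xyz',o['tool_rot'],degrees=True).as_matrix()
def go(*ps):
    o,p,R=st()
    for q in ps: print("tool shift",(R.T@(np.array(q)-p)).round(4))
    print("t",round(o['time_s'],2),"dicer",w2d(p).round(1),"F",np.round(o['force'],1),"yaw",np.round(o['tool_rot'],1),"grip",o['grip_width'],o['grasp_force'],"q",np.round(o['qpos'],0))
E
python3 - <<'E'
from h import *
b=np.array([.635,.044,.204]);go([.235,.607,.30],b+[0,0,.09],b)
# lever angle from top ray of bar mid (crop 492,81)
o,d=ray("top",175+492/5.333-.4,140+81/5.327-.4)
for a in np.arange(1.6,1.96,.05):
    q=d2w(72-130*np.cos(a),-56,82+130*np.sin(a));print(round(a,2),w2d(o+d*(q[2]-o[2])/d[2])-w2d(q))
E
```

```text
tool shift [-0.0029  0.0012 -0.0614]
tool shift [-0.5775 -0.382  -0.0547]
tool shift [-0.5774 -0.3818  0.0353]
t 0.1 dicer [-428.5  374.2  238.6] F [ 0.1 -0.8  0.6] yaw [-179.9    0.   159.1] grip 0.08685821445324787 0.0 q [-68.  18.  -4.  83.   1.  79.  -3.]
1.6 [35.17060186 -0.97514957  0.        ]
1.65 [28.78831584 -0.94320551  0.        ]
1.7 [ 2.25306213e+01 -8.81875799e-01  2.84217094e-14]
1.75 [ 1.64131593e+01 -7.91313739e-01 -5.68434189e-14]
1.8 [ 1.04512202e+01 -6.71745685e-01 -2.84217094e-14]
1.85 [ 4.65970580e+00 -5.23470493e-01  2.84217094e-14]
1.9 [-9.46908147e-01 -3.46858775e-01 -2.84217094e-14]
1.95 [-6.35460802e+00 -1.42351967e-01 -5.68434189e-14]
```

The manual's scale: shifts go in cm and turns go in units of 4 degrees. Converting my numbers, -0.233 m is -23.3, -0.2 m is -20, 49 degrees is 12.25.

```bash
python3 steer.py '[[0,0,-4,0,0.087],[-3,-2,-6,1.75,0.087],[-6.5,-4,-6,3.5,0.087],[-10,-6.5,-6,5.25,0.087],[-13.3,-8.8,-6,7,0.087],[-16.6,-11,-6,8.75,0.087],[-20,-13.2,-6,10.5,0.087],[-23.3,-15.4,-6,12.25,0.087]]'
python3 - <<'E'
from h import *
b=np.array([.637,.043,.203]);go(b+[0,0,.09])
E
```

```text
time_s: 0.77
tool_pos: [0.3955, 0.3781, 0.2993]
tool_rot: [-180.0, 0.0, 109.7]
force: [1.2, -0.3, 0.4]
grip_width: 0.0871
grasp_force: 0.0
tool shift [-0.397   0.1141  0.0063]
t 0.77 dicer [-209.6  197.7  299.3] F [ 1.2 -0.3  0.4] yaw [-180.     0.   109.7] grip 0.08705386337023038 0.0 q [-55.   4.   9.  93.  -1.  83. -26.]
```

Still to turn: about 35° (109.7 → 74.5).

```bash
python3 steer.py '[[-3.6,1,0,1.75,0.087],[-7.2,2,0,3.5,0.087],[-10.8,3,0,5.25,0.087],[-14.4,4,0,7,0.087],[-18,5,0,8.8,0.087],[-21.6,6,0,8.8,0.087],[-25,7,0,8.8,0.087],[-28.5,8,0,8.8,0.087]]'
python3 - <<'E'
from h import *
b=np.array([.637,.043,.203]);go(b+[0,0,.09])
E
```

```text
time_s: 1.43
tool_pos: [0.5682, 0.1386, 0.2994]
tool_rot: [-180.0, -0.0, 74.9]
force: [0.9, 0.1, 0.1]
grip_width: 0.0871
grasp_force: 0.0
tool shift [-0.0744  0.0913  0.0063]
t 1.43 dicer [ 20.9  13.1 299.4] F [0.9 0.1 0.1] yaw [-180.    -0.    74.9] grip 0.08705348018679711 0.0 q [-38.   9.  25.  88.  -4.  83. -28.]
```

```bash
python3 steer.py '[[-2.2,2.7,0,0,0.087],[-4.5,5.5,0,0,0.087],[-6.5,8,0,0,0.087],[-7.2,9,0,0,0.087],[-7.2,9,0,0,0.087],[-7.2,9,0,0,0.087]]'
python3 - <<'E'
from h import *
import cv2
from cell import env
b=np.array([.637,.043,.203]);go(b+[0,0,.09],b)
c=env.read_camera("wrist");cv2.imwrite("pics/w1.png",c["color"]);print(c["fx"],c["cx"],c["cy"],c["world_from_camera"].round(4).tolist())
E
```

```text
time_s: 1.93
tool_pos: [0.6356, 0.0472, 0.2989]
tool_rot: [-179.9, 0.0, 74.8]
force: [0.0, 0.9, -0.8]
grip_width: 0.0872
grasp_force: 0.0
tool shift [-0.0037  0.0025  0.0058]
tool shift [-0.0037  0.0026  0.0958]
t 1.93 dicer [110.2 -57.  298.9] F [ 0.   0.9 -0.8] yaw [-179.9    0.    74.8] grip 0.08724625785542539 0.0 q [-29.  17.  29.  81.  -8.  85. -16.]
290.3307915469924 279.78969510980124 211.43655428827051 [[0.9652, -0.2489, -0.08, 0.6577], [-0.2615, -0.9201, -0.2915, 0.1292], [-0.001, 0.3023, -0.9532, 0.4441], [0.0, 0.0, 0.0, 1.0]]
```

View pics/w1.png

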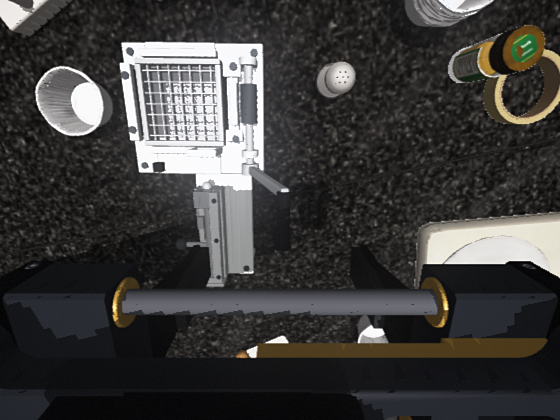

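The wrist view shows the bar at (281,190–249) between the fingers, at about (195,260) and (365,260). The shaker is at (337,78), clear of the path, and the knob is at (182,243).

```bash
python3 - <<'E'
from h import *
from cell import env
c=env.read_camera("wrist");W["wrist"]=c["world_from_camera"][:3];K["wrist"]=(c["fx"],c["cx"],c["cy"])
T=lambda x,y:ray("top",175+x/5.333-.4,140+y/5.327-.4)
for n,a,b in(("barfar",(547,95),(282,249)),("barmid",(492,81),(281,220)),("knob",(567,460),(182,243))):
    p,e=tri([T(*a),ray("wrist",*b)]);print(n,p,w2d(p),e)
for a in(1.85,1.9):
    q=d2w(72-130*np.cos(a),-61,82+130*np.sin(a));o,d=ray("wrist",281,222);print(a,w2d(o+d*(q[2]-o[2])/d[2])-w2d(q))
p,e=None,None
# deck corner check at z=66: wing rear right (253,272), main rear-left (264,43), front-left (122,43), front right(138,173)
for uv in((264,43),(122,43),(138,173)):
    o,d=ray("wrist",*uv);print(w2d(o+d*(.066-o[2])/d[2]))
E
```

```text
barfar [0.63074659 0.02441803 0.20947922] [111.67061797 -80.24264748 209.47921703] [np.float64(0.0003975094436833719), np.float64(0.00039750944368344176)]
barmid [0.6372967  0.04833343 0.20507129] [111.58706518 -55.44661713 205.07129112] [np.float64(0.0016967611980210904), np.float64(0.0016967611980211311)]
knob [0.49307427 0.01400244 0.09358825] [ -18.20300193 -127.09342129   93.58825285] [np.float64(0.0008643242963554737), np.float64(0.0008643242963554817)]
1.85 [2.38885287 5.42970506 0.        ]
1.9 [-3.7997143   4.73529897  0.        ]
[ 89.33396762 113.33546339  66.        ]
[-74.76717004 111.98139324  66.        ]
[-77.26422159 -39.27824204  66.        ]
```

In the tool's units: 0.001 m is 0.1, 0.096 m is 9.6.

```bash
python3 steer.py '[[-0.4,0.1,3,0,0.087],[-0.4,0.1,6,0,0.087],[-0.4,0.1,8.5,0,0.087],[-0.4,0.1,9.6,0,0.087],[-0.4,0.1,9.6,0,0.02],[-0.4,0.1,9.6,0,0],[-0.4,0.1,9.6,0,0],[-0.4,0.1,9.6,0,0]]' 40; python3 steer.py '[[0,0,0,0,0],[0,0,0,0,0],[0,0,0,0,0],[0,0,0,0,0]]'
python3 - <<'E'
from h import *
go(*[lever(a)-[0,0,.002] for a in (1.875,1.75,1.6,1.45,1.3,1.15,1,.85)])
E
```

```text
time_s: 2.7
tool_pos: [0.6369, 0.0434, 0.2058]
tool_rot: [179.8, -0.1, 74.9]
force: [-0.8, 0.1, 0.2]
grip_width: 0.0679
grasp_force: 0.0
time_s: 3.03
tool_pos: [0.6359, 0.043, 0.2039]
tool_rot: [180.0, -0.0, 74.9]
force: [-0.1, 0.1, -0.3]
grip_width: 0.0417
grasp_force: 0.0
tool shift [-0.     -0.0008 -0.0001]
tool shift [ 0.0001 -0.0165 -0.004 ]
tool shift [ 0.0002 -0.0359 -0.0061]
tool shift [ 0.0004 -0.0554 -0.0052]
tool shift [ 0.0005 -0.0745 -0.0014]
tool shift [ 0.0006 -0.0928  0.0052]
tool shift [ 0.0007 -0.1099  0.0145]
tool shift [ 0.0009 -0.1255  0.0262]
t 3.03 dicer [111.7 -61.  203.9] F [-0.1  0.1 -0.3] yaw [180.   -0.   74.9] grip 0.04174902697478448 0.0 q [-29.  19.  28.  89.  -9.  74. -14.]
```

```bash
python3 steer.py '[[0,0,0,0,0],[0,0,0,0,0],[0,0,0,0,0],[0,0,0,0,0],[0,0,0,0,0],[0,0,0,0,0],[0,0,0,0,0],[0,0,0,0,0]]'
```

```text
time_s: 3.7
tool_pos: [0.6363, 0.0428, 0.2037]
tool_rot: [179.9, -0.0, 74.9]
force: [3.5, -1.2, -0.7]
grip_width: 0.0108
grasp_force: 39.9
```

In the tool's units: -0.0745 m is -7.45, -0.065 m is -6.5.

```bash
python3 steer.py '[[0,-0.8,-0.2,0,0],[0,-1.7,-0.4,0,0],[0,-2.6,-0.55,0,0],[0,-3.6,-0.6,0,0],[0,-4.6,-0.6,0,0],[0,-5.5,-0.5,0,0],[0,-6.5,-0.35,0,0],[0,-7.45,-0.15,0,0]]' 45
python3 - <<'E'
from h import *
o,p,R=st();d=w2d(p);a=np.arctan2(d[2]+2-82,72-d[0]);print(a,np.hypot(d[2]+2-82,72-d[0]))
go(*[lever(x)-[0,0,.002] for x in (1.3,1.2,1.1,1,.9,.8,.7,.6,.5)])
E
```

```text
time_s: 4.37
tool_pos: [0.5667, 0.0626, 0.2079]
tool_rot: [179.5, -0.2, 74.9]
force: [5.3, -0.5, 3.8]
grip_width: 0.011
grasp_force: 45.0
1.324137918910246 131.93718593516286
tool shift [-0.0005 -0.0026  0.0027]
tool shift [-0.0004 -0.015   0.0067]
tool shift [-0.0003 -0.0269  0.0119]
tool shift [-0.0003 -0.0382  0.0182]
tool shift [-0.0002 -0.0488  0.0257]
tool shift [-0.0002 -0.0587  0.0342]
tool shift [-0.0002 -0.0676  0.0436]
tool shift [-0.0002 -0.0755  0.0539]
tool shift [-0.0001 -0.0824  0.0649]
t 4.37 dicer [ 39.8 -60.5 207.9] F [ 5.3 -0.5  3.8] yaw [179.5  -0.2  74.9] grip 0.011019725137260994 45.03736853599548 q [-34.  10.  28.  99.  -5.  72. -20.]
```

In the tool's units: -0.0798 m is -7.98, -0.0729 m is -7.29.

```bash
python3 steer.py '[[0,-1.24,0.4,0,0],[0,-2.43,0.92,0,0],[0,-3.56,1.55,0,0],[0,-4.62,2.3,0,0],[0,-5.61,3.15,0,0],[0,-6.5,4.1,0,0],[0,-7.29,5.12,0,0],[0,-7.98,6.22,0,0]]'
python3 - <<'E'
from h import *
o,p,R=st();d=w2d(p);a=np.arctan2(d[2]+2-82,72-d[0]);print(a,np.hypot(d[2]+2-82,72-d[0]))
go(*[lever(x)-[0,0,.002] for x in (.5,.42,.34,.26,.18,.1,0.02)])
E
```

```text
time_s: 5.03
tool_pos: [0.4897, 0.0848, 0.1452]
tool_rot: [179.6, -0.3, 74.9]
force: [5.9, 1.7, 5.2]
grip_width: 0.0104
grasp_force: 45.0
0.5257632355331187 129.96183738464143
tool shift [-0.0012 -0.0017  0.0029]
tool shift [-0.0012 -0.0064  0.0122]
tool shift [-0.0012 -0.0103  0.0218]
tool shift [-0.0012 -0.0135  0.0317]
tool shift [-0.0013 -0.0158  0.0418]
tool shift [-0.0013 -0.0173  0.0521]
tool shift [-0.0014 -0.018   0.0625]
t 5.03 dicer [-40.4 -59.8 145.2] F [5.9 1.7 5.2] yaw [179.6  -0.3  74.9] grip 0.010357848627181476 45.03650241997093 q [-37.   3.  25. 113.  -2.  64. -26.]
```

In the tool's units: 0.067 m is 6.7, 0.065 m is 6.5.

```bash
python3 steer.py '[[0,-0.5,0.95,0,0],[0,-0.88,1.9,0,0],[0,-1.2,2.9,0,0],[0,-1.43,3.9,0,0],[0,-1.6,4.95,0,0],[0,-1.65,6,0,0],[0,-1.65,6.5,0,0],[0,-1.65,6.7,0,0]]'
python3 - <<'E'
from h import *
o,p,R=st();d=w2d(p);a=np.arctan2(d[2]+2-82,72-d[0]);print(a,np.hypot(d[2]+2-82,72-d[0]))
go(lever(0)-[0,0,.002])
E
```

```text
time_s: 5.7
tool_pos: [0.4729, 0.0894, 0.0771]
tool_rot: [179.8, -0.2, 74.9]
force: [2.4, 4.5, 5.5]
grip_width: 0.0099
grasp_force: 44.8
-0.022282772763105498 129.80211962275885
tool shift [-0.0012 -0.0002 -0.0029]
t 5.7 dicer [-57.8 -59.8  77.1] F [2.4 4.5 5.5] yaw [179.8  -0.2  74.9] grip 0.00991708074181103 44.768083691596985 q [-37.   6.  25. 118.  -3.  56. -26.]
```

In the tool's units: 0.006 m is 0.6, 0.003 m is 0.3.

```bash
python3 steer.py '[[0,0,0.3,0,0],[0,0,0.6,0,0],[0,0,0.6,0,0],[0,0,0.6,0,0],[0,0,0.6,0,0]]'
python3 - <<'E'
from h import *
import cv2
from cell import env
go(lever(0)-[0,0,.002])
a=env.read_camera("scene")["color"][140:245,205:330];b=env.read_camera("top")["color"][150:250,175:325]
cv2.imwrite("pics/c3.png",np.hstack([cv2.resize(a,(400,336),interpolation=2),cv2.resize(b,(400,336),interpolation=2)]))
E
```

```text
time_s: 6.12
tool_pos: [0.4731, 0.0896, 0.0756]
tool_rot: [179.9, -0.3, 74.9]
force: [-10.3, 0.8, 37.5]
grip_width: 0.0103
grasp_force: 41.6
tool shift [-0.0014 -0.0003 -0.0044]
t 6.12 dicer [-57.7 -59.6  75.6] F [-10.3   0.8  37.5] yaw [179.9  -0.3  74.9] grip 0.01027014819612904 41.63290947675705 q [-37.   7.  25. 118.  -4.  56. -26.]
```

View pics/c3.png

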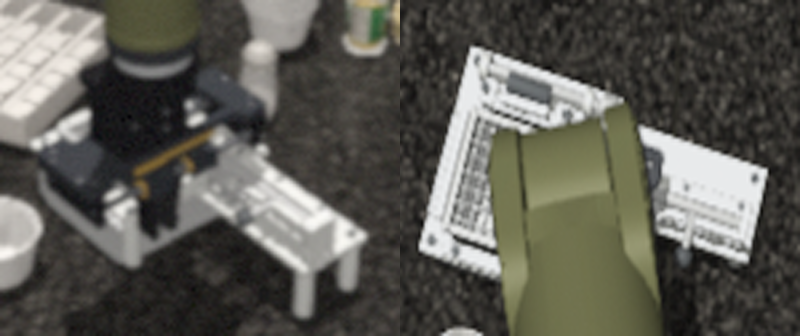

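The wrist force rose to 37 N, so the lever is on its hard stop and the bar is still between the fingers. The bolt handle hasn't moved. I'll release, rise, and turn a quarter over the knob.

In the tool's units: -0.09 m is -9, -0.05 m is -5.

```bash
python3 steer.py '[[0,0,0,0,0.04],[0,0,0,0,0.04],[0,0,0,0,0.04],[0,0,0,0,0.04],[0,0,0,0,0.04],[0,0,-2,0,0.04],[0,0,-5,0,0.04],[0,0,-9,0,0.04]]'
python3 steer.py '[[0,0,-3,-1.775,0.04],[-1,1,-4,-3.55,0.04],[-2,2,-4,-5.325,0.04],[-4,3,-4,-7.1,0.04],[-6,3.8,-4,-8.875,0.04],[-6.7,3.8,-4,-10.65,0.04],[-6.7,3.8,-4,-12.425,0.04],[-6.7,3.8,-4,-14.2,0.04]]'
python3 steer.py '[[0,0,0,-1.75,0.04],[0,0,0,-3.5,0.04],[0,0,0,-5.25,0.04],[0,0,0,-7,0.04],[0,0,0,-8.25,0.04],[0,0,0,-8.25,0.04],[0,0,0,-8.25,0.04]]'
python3 - <<'E'
from h import *
import cv2
from cell import env
go(d2w(-19,-127.5,101))
c=env.read_camera("wrist");cv2.imwrite("pics/w2.png",c["color"])
E
```

```text
time_s: 6.88
tool_pos: [0.4683, 0.0866, 0.1579]
tool_rot: [-179.7, 0.3, 74.9]
force: [0.9, 1.3, -0.3]
grip_width: 0.0397
grasp_force: 0.0
time_s: 7.55
tool_pos: [0.4896, 0.0118, 0.1992]
tool_rot: [-179.9, -0.0, 131.9]
force: [-0.0, -0.4, -0.1]
grip_width: 0.0403
grasp_force: 0.0
time_s: 8.13
tool_pos: [0.4898, 0.0128, 0.1994]
tool_rot: [-180.0, -0.0, 164.5]
force: [-1.3, 0.6, 1.0]
grip_width: 0.0399
grasp_force: 0.0
tool shift [-0.0021  0.0017  0.0984]
t 8.13 dicer [ -21.  -129.1  199.4] F [-1.3  0.6  1. ] yaw [-180.    -0.   164.5] grip 0.03993482192223157 0.0 q [-34.  -1.  30. 109.   0.  71.  70.]
```

View pics/w2.png

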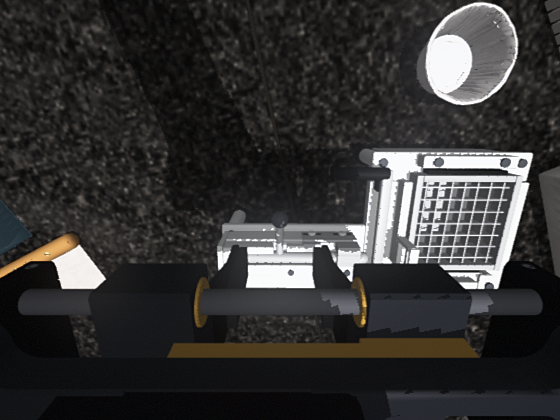

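The wrist view shows the lever flat with its bar at (335–390,172) and the knob at (279,219), midway between the fingers.

```bash
python3 - <<'E'
from h import *
from cell import env
c=env.read_camera("wrist");W["wrist"]=c["world_from_camera"][:3];K["wrist"]=(c["fx"],c["cx"],c["cy"])
p,e=tri([ray("wrist",279,219),ray("top",175+567/5.333-.4,140+460/5.327-.4)]);print(w2d(p),e)
o,d=ray("wrist",279,219);print(w2d(o+d*(.095-o[2])/d[2]))
go(d2w(-19,-128,101))
E
```

```text
[ -17.45927328 -128.11562139   92.29105271] [np.float64(0.00039390416596315987), np.float64(0.0003939041659631569)]
[ -18.41894919 -128.50059409   95.        ]
tool shift [-0.002   0.0011  0.0986]
t 8.23 dicer [ -20.9 -129.   199.6] F [-0.6 -0.  -0.1] yaw [-180.    -0.   164.6] grip 0.03998284414273148 0.0 q [-34.  -1.  30. 109.   0.  71.  70.]
```

```bash
python3 steer.py '[[-0.2,0.08,3,0,0.04],[-0.2,0.08,6,0,0.04],[-0.2,0.08,8.5,0,0.04],[-0.2,0.08,9.85,0,0.04],[-0.2,0.08,9.85,0,0.04],[-0.2,0.08,9.85,0,0],[-0.2,0.08,9.85,0,0],[-0.2,0.08,9.85,0,0]]' 15;  python3 steer.py '[[0,0,0,0,0],[0,0,0,0,0],[0,0,0,0,0],[0,0,0,0,0]]'
python3 - <<'E'
from h import *
K=lambda a:d2w(20-38*np.cos(a),-128,101+38*np.sin(a))
go(*[K(np.radians(x)) for x in(0,8,16,24,32,40,48,53,56)])
E
```

```text
time_s: 8.9
tool_pos: [0.4934, 0.0133, 0.1028]
tool_rot: [179.9, 0.1, 164.7]
force: [-0.0, -0.2, -0.7]
grip_width: 0.0274
grasp_force: 0.0
time_s: 9.23
tool_pos: [0.4927, 0.0133, 0.1019]
tool_rot: [180.0, 0.1, 164.7]
force: [-0.1, 0.9, 0.7]
grip_width: 0.0145
grasp_force: 15.0
tool shift [-0.0003 -0.0001  0.0009]
tool shift [-0.0007 -0.0001 -0.0044]
tool shift [-0.0018 -0.0001 -0.0096]
tool shift [-0.0036 -0.0001 -0.0146]
tool shift [-0.0061 -0.0001 -0.0192]
tool shift [-0.0093 -0.0001 -0.0235]
tool shift [-0.013  -0.0002 -0.0273]
tool shift [-0.0155 -0.0002 -0.0294]
tool shift [-0.0171 -0.0002 -0.0306]
t 9.23 dicer [ -18.3 -127.9  101.9] F [-0.1  0.9  0.7] yaw [1.800e+02 1.000e-01 1.647e+02] grip 0.014522184409661036 15.000050067901611 q [-33.   6.  30. 115.  -4.  59.  73.]
```

In the tool's units: -0.0315 m is -3.15, -0.0282 m is -2.82.

```bash
python3 steer.py '[[-0.05,0,-0.5,0,0],[-0.15,0,-1.05,0,0],[-0.33,0,-1.55,0,0],[-0.58,0,-2,0,0],[-0.9,0,-2.44,0,0],[-1.27,0,-2.82,0,0],[-1.7,0,-3.15,0,0],[-1.7,0,-3.15,0,0]]'
python3 - <<'E'
from h import *
go()
E
```

```text
time_s: 9.9
tool_pos: [0.5098, 0.0085, 0.1338]
tool_rot: [180.0, 0.1, 164.7]
force: [-1.1, -0.2, 1.0]
grip_width: 0.0144
grasp_force: 15.0
t 9.9 dicer [  -0.6 -128.   133.8] F [-1.1 -0.2  1. ] yaw [1.800e+02 1.000e-01 1.647e+02] grip 0.014400419333501379 14.999972730875015 q [-33.   6.  31. 111.  -3.  63.  74.]
```

```bash
python3 steer.py '[[0,0.5,0,0,0],[0,1,0,0,0],[0,1.5,0,0,0],[0,2,0,0,0],[0,2.5,0,0,0],[0,3,0,0,0],[0,3.2,0,0,0],[0,3.2,0,0,0]]'
python3 - <<'E'
from h import *
go()
E
python3 steer.py '[[0,0.1,0,0,0],[0,0.2,0,0,0],[0,0.3,0,0,0],[0,0.4,0,0,0],[0,0.4,0,0,0]]'
python3 steer.py '[[0,0.1,0,0,0],[0,0.2,0,0,0],[0,0.3,0,0,0],[0,0.3,0,0,0]]'
python3 - <<'E'
from h import *
go()
E
```

```text
time_s: 10.57
tool_pos: [0.5174, 0.0406, 0.1328]
tool_rot: [180.0, 0.0, 164.8]
force: [-0.7, 0.6, -0.3]
grip_width: 0.0142
grasp_force: 15.0
t 10.57 dicer [ -1.9 -94.9 132.8] F [-0.7  0.6 -0.3] yaw [180.    0.  164.8] grip 0.014168786923179421 15.000057220458984 q [-35.   7.  29. 110.  -4.  63.  71.]
time_s: 10.98
tool_pos: [0.5183, 0.0435, 0.1329]
tool_rot: [180.0, 0.0, 164.7]
force: [-0.3, 0.2, -0.7]
grip_width: 0.0142
grasp_force: 15.0
time_s: 11.32
tool_pos: [0.5191, 0.0466, 0.1329]
tool_rot: [180.0, 0.0, 164.7]
force: [0.1, 0.6, -0.6]
grip_width: 0.0143
grasp_force: 15.0
t 11.32 dicer [ -1.9 -88.7 132.9] F [ 0.1  0.6 -0.6] yaw [180.    0.  164.7] grip 0.014274643239594023 14.99997541308403 q [-35.   8.  29. 110.  -4.  63.  70.]
```

```bash
for i in 1 2 3 4; do python3 steer.py '[[0,0.1,0,0,0],[0,0.15,0,0,0],[0,0.15,0,0,0]]' | egrep 'pos|force'; done
```

```text
tool_pos: [0.5194, 0.0479, 0.1329]
force: [0.3, 0.3, -1.0]
grasp_force: 15.0
tool_pos: [0.5198, 0.0494, 0.1329]
force: [-0.1, 0.5, -1.0]
grasp_force: 15.0
tool_pos: [0.5202, 0.0508, 0.1329]
force: [0.2, 0.1, -0.1]
grasp_force: 15.0
tool_pos: [0.5206, 0.0523, 0.1329]
force: [-0.7, 1.1, -0.1]
grasp_force: 15.0
```

```bash
for i in 1 2 3 4; do python3 steer.py '[[0,0.1,0,0,0],[0,0.15,0,0,0],[0,0.15,0,0,0]]' | egrep 'pos|force'; done
```

```text
tool_pos: [0.521, 0.0537, 0.1329]
force: [-0.6, 0.8, -0.6]
grasp_force: 15.0
tool_pos: [0.5213, 0.055, 0.1329]
force: [0.4, 0.3, -0.4]
grasp_force: 15.0
tool_pos: [0.5213, 0.0555, 0.1328]
force: [-2.3, -3.4, 0.5]
grasp_force: 15.0
tool_pos: [0.5212, 0.056, 0.1328]
force: [-3.4, -5.3, 3.2]
grasp_force: 15.0
```

Contact at about 48 mm of slide. I'll back off about 3.5 mm to mid-notch, then lower the handle along its arc.

```bash
python3 steer.py '[[0,-0.3,0,0,0],[0,-0.45,0,0,0],[0.4,-0.45,0.33,0,0],[0.8,-0.45,0.7,0,0],[1.08,-0.45,1.12,0,0],[1.08,-0.45,1.12,0,0]]' | egrep 'pos|force'
python3 - <<'E'
from h import *
go()
E
```

```text
tool_pos: [0.5097, 0.0572, 0.1208]
force: [0.7, -0.2, 0.6]
grasp_force: 15.0
t 13.82 dicer [-13.7 -81.  120.8] F [ 0.7 -0.2  0.6] yaw [180.   -0.  164.8] grip 0.014300941192908506 15.000223964452744 q [-36.   7.  28. 112.  -4.  62.  69.]
```

In the tool's units: 0.0185 m is 1.85, 0.0145 m is 1.45.

```bash
python3 steer.py '[[0.22,-0.12,0.5,0,0],[0.38,-0.12,0.97,0,0],[0.5,-0.12,1.45,0,0],[0.55,-0.12,1.85,0,0],[0.55,-0.12,1.85,0,0],[0.55,-0.12,1.85,0,0]]' | egrep 'pos|force'
python3 - <<'E'
from h import *
go()
E
```

```text
tool_pos: [0.5048, 0.0566, 0.1029]
force: [-0.8, 1.0, -0.1]
grasp_force: 15.0
t 14.32 dicer [-18.3 -82.9 102.9] F [-0.8  1.  -0.1] yaw [-180.    -0.   164.7] grip 0.01440029806622887 15.000009834766388 q [-36.   8.  28. 113.  -4.  60.  69.]
```

In the tool's units: -0.12 m is -12, -0.09 m is -9.

```bash
python3 steer.py '[[0,0,0,0,0.03],[0,0,0,0,0.03],[0,0,0,0,0.03],[0,0,0,0,0.03],[0,0,-2,0,0.03],[0,0,-5,0,0.03],[0,0,-9,0,0.03],[0,0,-12,0,0.03]]' | egrep 'pos|force'
python3 steer.py '[[3,0,-2,0,0.03],[7,0,-2,0,0.03],[10,0,-2,0,0.03],[10,0,-2,0,0.03],[10,0,-2,0,0.03]]' | egrep 'time|pos|force'
python3 - <<'E'
from h import *
import cv2
from cell import env
a=env.read_camera("scene")["color"][140:245,205:330];b=env.read_camera("wrist");c=env.read_camera("top")["color"][150:250,175:325]
np.save("ww.npy",b["world_from_camera"]);print(b["fx"],b["cx"],b["cy"])
w=b["color"][140:340,180:560]
r=np.hstack([cv2.resize(a,(400,300),interpolation=2),cv2.resize(c,(400,300),interpolation=2)])
cv2.imwrite("pics/end.png",np.vstack([r,cv2.resize(w,(570,300),interpolation=2)[:, :].copy() if 0 else cv2.copyMakeBorder(cv2.resize(w,(570,300),interpolation=2),0,0,0,230,0)]))
E
```

```text
tool_pos: [0.505, 0.0565, 0.2256]
force: [1.6, 1.6, 0.2]
grasp_force: 0.0
time_s: 15.4
tool_pos: [0.4076, 0.0836, 0.2436]
force: [1.0, -0.1, 0.3]
grasp_force: 0.0
290.3307915469924 279.78969510980124 211.43655428827051
```

View pics/end.png

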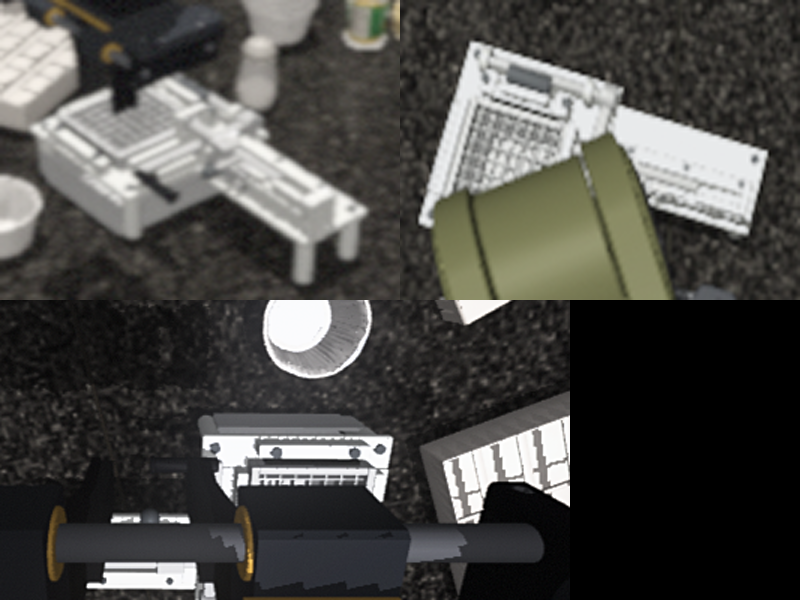

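The lever lies flat, with its bar at (157,185) in the scene crop. The knob is at (213,168) there. I'll check that against the level-handle projection before handing in.

```bash
python3 - <<'E'
from h import *
def pr(n,p):
    f,cx,cy=K[n];q=W[n][:,:3].T@(p-W[n][:,3]);return cx+f*q[0]/q[2],cy+f*q[1]/q[2]
f=lambda p:(lambda u,v:((u-205)*3.2,(v-140)*300/105))(*pr("scene",d2w(*p)))
print("level",f((-18,-83,95)),"raised",f((-4,-83,124)),"20deg",f((-15.7,-83,108)))
print("bar end shut",f((-58,-81,82)),"bar arm side",f((-58,-31,82)),"bar mid at .1rad",f((-57,-61,95)),"mid 0",f((-58,-61,82)))
E
```

```text
level (np.float64(207.5146873802396), np.float64(171.2402173130535)) raised (np.float64(219.99324406739072), np.float64(141.8497630451314)) 20deg (np.float64(209.54685838368243), np.float64(159.75899362004236))
bar end shut (np.float64(170.2273101141751), np.float64(197.51250846070002)) bar arm side (np.float64(134.57505862615335), np.float64(172.58172820128388)) bar mid at .1rad (np.float64(156.3112624646834), np.float64(176.54809621070984)) mid 0 (np.float64(155.76301922557687), np.float64(187.39797031230094))
```

```bash
python3 -c "
from cell import env
print(env.sign_off())"
```

```text
the job is handed in; nothing more can be done
None
```

I handed the job in at about 15.5 s. The clamp lever is down on its stop, and the bolt is slid about 45 mm across with its handle level in the locking notch. I didn't measure the cassette's final position or how far the bystanders moved, and sign-off returned no verdict.

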